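# Tip the middle staple carton out of a tight rack and stand it in the tray

## Task

Three staple cartons stand tightly side by side in the plywood rack. Pull the middle one forward by the rear of its top edge until it tips over and leans out on the rack's front rail by itself, let go of it, then grip its two protruding sides, lift it out and set it down gently, standing on its end, the same way up, in the shallow metal tray. Leave the cartons on either side standing in their places.

Things in the scene. Friction and masses are not known exactly. Their poses are not given: they have to be found in the camera images.
- rack: fixed plywood rack 147 mm wide (y); origin on the bench under its middle slot, x to the rear, y left, z up. Floor z 10 mm. Slots at y +45, 0, -45 mm; dividers 90 mm high. Cartons stand at x -37 to 37 mm, tops at z 128 mm, 9 mm apart (too tight for fingers). The back (x 42 to 48 mm) is only 60 mm high: open behind the tops. Lip at x -38 mm, 5 mm over the floor, stops their feet
- rack_rail (a point): middle of the rack's round steel front rail, 10 mm thick, along y, 59.5 mm above the bench. A carton pulled forward (rack -x) at its top rear pivots at the lip (about 1 N), passes balance at 33 degrees (top rear edge at rack x -37, z 148 mm), falls on and rests here at 45 degrees, its top clear in front of the row (top rear edge x -64, z 145 mm); let go earlier it falls back
- carton_mid (a point): centre of the middle carton, to be moved: staple box with pale sides and a dark front, rigid, 36 mm thick (across the row), 74 mm deep, 118 mm tall on end, about 0.3 kg. Own axes: y along the 118 mm, up while it stands; x along the depth, to the rack's rear; z across the 36 mm. Leaning at 45 degrees, its top end can be gripped across the 36 mm, from above or along its length, clear of the row
- left_carton_mid (a point): centre of the like carton in the left slot, which stays (same size and axes)
- right_carton_mid (a point): centre of the like carton in the right slot, which stays (same size and axes)
- tray: fixed shallow open tray of bare metal, 130 mm (x) by 120 mm (y) outside, walls 4 mm thick and 20 mm high, floor top 4 mm above the bench; origin under its centre, on the bench
There are look-alikes about, which are no part of the job. Leave any pink or purple look-alike of the part that bears carton_mid alone. What is shaped like the part that bears right_carton_mid but green is not meant.

How it is judged (in metres and radians):
On the way:
1. the middle carton leans out on the front rail, still in the rack, with the fingers off it (angle between carton_mid's own y axis and vertical between 0.61 and 0.96 rad and x of carton_mid in the frame of rack between -0.09 and -0.02 m and z of carton_mid in the frame of rack below 0.11 m and contact force between the fingers and carton below 0.1 N and linear speed of carton below 0.03 m/s), for 0.2 s.
At the end, for the whole second after the job is handed in: the middle carton stands still on its end on the tray floor, same way up as before, within 10 degrees of upright, its centre within 50 mm of the tray's centre along each tray side; the other two stand in their slots, moved under 20 mm and tilted under 0.2 rad (angle between carton_mid's own y axis and vertical below 0.17 rad and x of carton_mid in the frame of tray between -0.05 and 0.05 m and y of carton_mid in the frame of tray between -0.05 and 0.05 m and z of carton_mid in the frame of tray between 0.058 and 0.068 m and linear speed of carton below 0.02 m/s and not (distance of any of left_carton_mid, right_carton_mid from where it was at the start of the episode above 0.02 m or angle between any of left_carton_mid, right_carton_mid's own y axis and vertical above 0.2 rad)); the robot touches nothing.
It fails at once if a neighbouring carton is moved by more than 20 mm or tilted by more than 0.2 rad (distance of any of left_carton_mid, right_carton_mid from where it was at the start of the episode above 0.02 m or angle between any of left_carton_mid, right_carton_mid's own y axis and vertical above 0.2 rad).
It fails at once if the middle carton is dropped into the tray (let go and falling faster than 0.5 m/s over it) (linear speed of carton above 0.5 m/s and contact force between the fingers and carton below 0.05 N and horizontal distance between carton_mid and tray below 0.09 m).
It also fails if it takes over 51 s, if anything falls off the work surface, if the arm or the gripper's body presses on something with over 40 N, if the wrist force passes 120 N, or if a joint passes its speed limit or range.

## Robot

A 6-joint arm with a two-finger parallel gripper is mounted at the origin on a cart in front of the work surface, level with it; the furniture and walls round the work are solid. World frame = base frame: x ahead of the robot, y to its left, z up, the work surface at z = 0. Lengths are in m, angles in degrees, forces in N, time in s.
With the tool pointing down it reaches from about 0.35 to 0.875 m from the base axis. Payload 4.2 kg.
Tool frame: the origin (TCP) lies midway between the tips of the shut fingers; the grasp point (between the pads) lies 19 mm behind it; z points along the fingers, y is the line along which they close (so a half turn about z gives the same grasp; the last joint's range is limited). The gripper opens to 87 mm and grips with 3 to 60 N. Pads are 19 mm wide; open, the fingers measure 117 mm over their backs; the gripper's body (75 mm by 190 mm) begins 51 mm behind the grasp point.
Start: joints at [91.765, 22.042, 0.453, 0, -68.411, -14.817], TCP at [0.141, 0.609, 0.223] pointing down, gripper open.
Joint ranges: [-179.83, 179.83], [-69.29, 118.12], [-61.27, 80.66], [-181.25, 117.63], [-171.15, -9.14], [-177.46, 177.46]. Speed limits (degrees/s): [159.86, 159.86, 180, 180, 180, 180].

## Interface

Orientations are given as a 3x3 rotation matrix whose columns are the frame's x, y, z axes.
In Python, from station import r, cams gives the robot as it stands.
- The arm moves only by the tool play_rows, never from a script. Its argument "commands" is text: rows parted by semicolons, each of 6 numbers parted by spaces: the shift along the world's x, y, z normalised to -1 to 1, where 1 is 30 mm, then the turn, a rotation vector about the world's x, y, z normalised to -1 to 1, where 1 is 0.15 rad. A call has 1 to 20 rows; each row shifts and turns the commanded pose from where the row before left it; what a row does not reach is not made up. A row lasts 1/10 s, in which the tool goes at most 50 mm and 8.59 degrees, less where a joint would pass 70% of its speed; a pose out of reach is approached as far as the arm can. A call with a number of a shift or a turn outside -1 to 1 is refused whole. A call with a gripper value outside its range is refused whole. "grip" is the finger opening in mm, from 0 to 87, set as the call begins (left out, the last holds). The fingers move at their own pace and stop on an object; the grip force is fixed at half the most. Time passes only in rows, so rows that do not move let the fingers close. It gives the time, the measured TCP pose, the force, the opening and the grip force at its end, in the units of the state.
- r.sense(): the state, without advancing time (a new reading comes with each control period).
- cams.capture(name): name is "scene" or "top" or "wrist"; returns (picture, depth): 420x560x3 uint8, blue, green, red; 420x560 float32, m along the optical axis (not along the pixel's ray), 0 where there is no reading.
- cams.camera_info(name): a dict with "mtx" (3x3 intrinsics, pixels), "R" (3x3) and "t" (3): a world point X has camera coordinates R X + t. Camera axes: x right, y down, z forward; pixel columns grow to the right and rows downward; lengths in m; the calibration is good to about 2 mm. A picture is of the moment at which its call begins: read the wrist's pose just before it. camera_info takes no time and is no camera call; for the wrist camera it gives the pose at the moment of the call.
- r.finish_job(): hands the job in; it is judged then, once.
The state is a dict: "time_s": time; "joints": joint angles; "joint_velocities": joint speeds; "effort": joint torques, N m; "tcp_pos": TCP position; "ee_rot": TCP orientation; "wrist_force": force on the tool from outside, world axes, zero at the start; "moment": the same for the moment, N m; "gripper_width": opening from 0.0 (shut) to 1.0 (fully open); "gripper_force": force on a finger pad.
Only numpy, scipy, OpenCV 4.12 (cv2) and the standard library are available. Lean on these libraries where they do the work, as an engineer would, in place of code of your own. Each camera call takes 0.05 s, during which the arm holds its last target. There are 200 camera calls.

## Working session

There is one attempt and no reset: what is moved stays moved. The work goes in short steps, Python scripts to look and compute and a tool call to move; the robot and the scene stay as the last step left them, time stands still between calls to the robot, and variables do not carry over. Pictures are saved under pics/ and viewed, at most 10 in all, crops included, and the job is handed in when it is done.

Besides the shell and the picture viewer there is one more tool, called after "Emit:" as name(argument=value, ...), one argument or row to a line, values as JSON. play_rows: Moves the arm, as the interface text tells. Scaled input: -1 to 1 covers 30 mm each way for a shift and 0.15 rad each way for a turn. Its arguments: {"type":"object","properties":{"commands":{"type":"string"},"grip":{"type":"number"}},"required":["commands"]}

```bash
mkdir -p pics; cat > h.py <<'E'
import numpy as np,cv2
from station import r,cams
def pts(n):
    im,d=cams.capture(n);i=cams.camera_info(n);K,R,t=np.array(i['mtx']),np.array(i['R']),np.array(i['t'])
    v,u=np.mgrid[:420,:560]
    c=np.stack([(u-K[0,2])/K[0,0]*d,(v-K[1,2])/K[1,1]*d,d],-1)
    P=(c-t)@R; P[d==0]=np.nan
    return im,d,P
E
python3 - <<'E'
from h import *
a=[]
for n in('scene','top'):
    im,d,P=pts(n);np.savez('/tmp/'+n,im=im,P=P);a.append(im);i=cams.camera_info(n);print(n,-np.array(i['R']).T@i['t'])
cv2.imwrite('pics/a.png',a[0]);cv2.imwrite('pics/b.png',a[1])
s=r.sense();print(s['ee_rot'],s['time_s'])
E
```

```text
scene [-0.10922099  0.34847206  0.49849376]
top [ 0.40979278 -0.0175231   0.90471853]
[[ 9.74121734e-01 -2.26023745e-01 -3.37317637e-04]
 [-2.26023976e-01 -9.74119915e-01 -1.88535514e-03]
 [ 9.75472006e-05  1.91280729e-03 -9.99998166e-01]] 0.1
```

View pics/a.png

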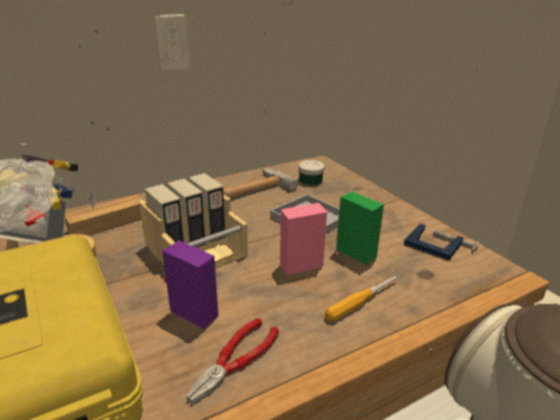

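View pics/b.png

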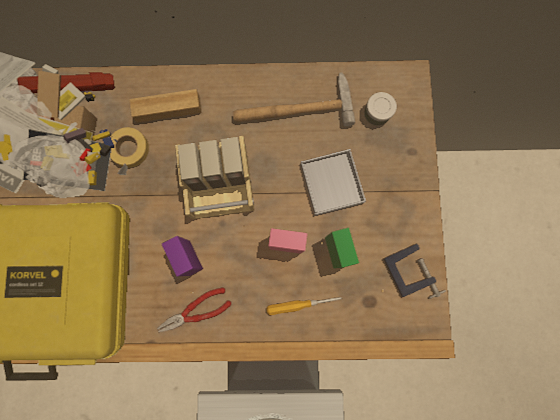

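The scene view shows the rack with three pale cartons (about 190,210) and the tray behind the pink and green look-alikes. In the top view, the carton tops are at (190,160), (211,158) and (232,155), the rail is at about (218,205) and the tray is at (333,182).

```bash
python3 - <<'E'
from h import *
z=np.load('/tmp/top.npz');P=z['P'];im=z['im']
print([P[v,u].round(3) for v,u in((205,218),(158,211),(182,333),(240,288),(248,343),(257,182),(280,60))])
m=(P[...,2]>.118)&(P[...,2]<.14);m[:130]=0;m[192:]=0;m[:,:175]=0;m[:,250:]=0
n,l,s,c=cv2.connectedComponentsWithStats(cv2.erode(m.astype(np.uint8),np.ones((2,2))))
for k in range(1,n):
  if s[k,4]>30:
    q=P[l==k];r_=cv2.minAreaRect(q[:,:2].astype(np.float32)*1000);print('carton',s[k],q.mean(0).round(4),r_)
# rail
m=(P[...,2]>.045)&(P[...,2]<.075)&(im.max(2)-im.min(2)<45);m[:190]=0;m[225:]=0;m[:,:175]=0;m[:,260:]=0
q=P[m];print('rail',m.sum(),cv2.minAreaRect(q[:,:2].astype(np.float32)*1000),q.mean(0))
# tray
m=(im.max(2).astype(int)-im.min(2)<25)&(im.min(2)>60)&(P[...,2]<.04);m[:140]=0;m[225:]=0;m[:,:290]=0;m[:,375:]=0
n,l,s,c=cv2.connectedComponentsWithStats(m.astype(np.uint8));k=1+s[1:,4].argmax()
q=P[l==k];print('tray',s[k],cv2.minAreaRect(q[:,:2].astype(np.float32)*1000),np.nanmean(q,0))
for nm in('top','scene'):
  c=z['im'] if nm=='top' else np.load('/tmp/scene.npz')['im']
cv2.imwrite('pics/c.png',cv2.resize(im[120:230,160:380],None,fx=3.5,fy=3.5))
E
```

```text
[array([0.557, 0.104, 0.065]), array([0.645, 0.11 , 0.125]), array([ 0.617, -0.157,  0.008]), array([ 0.474, -0.045,  0.118]), array([ 0.456, -0.155,  0.117]), array([0.443, 0.168, 0.118]), array([0.402, 0.396, 0.145])]
carton [221 138  21  36 560] [0.6485 0.0685 0.1275] ((649.7852783203125, 68.79570770263672), (72.27685546875, 33.80821990966797), 7.237423419952393)
carton [200 141  20  37 567] [0.6429 0.1132 0.1274] ((644.54541015625, 113.50563049316406), (72.5682373046875, 33.99424362182617), 6.923892021179199)
carton [178 144  21  37 570] [0.6365 0.1571 0.1272] ((638.501220703125, 157.98501586914062), (72.54938507080078, 34.024654388427734), 6.764594554901123)
rail 249 ((552.8780517578125, 104.9846420288086), (149.75750732421875, 35.65496826171875), 88.5872802734375) [0.55588349 0.10511603 0.06328952]
tray [315 209  23   6  23] ((547.0604858398438, -138.42486572265625), (0.6592273712158203, 54.89042282104492), 13.933777809143066) [ 0.54695426 -0.13824355  0.00935991]
```

View pics/c.png

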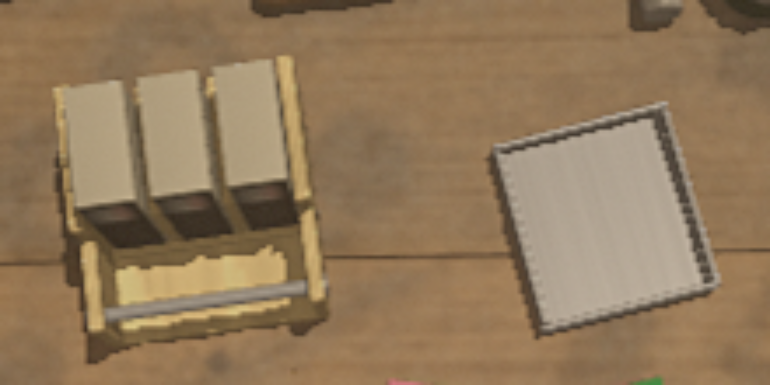

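The tool starts at yaw 77° and the rack's y axis is at about 97°. So I turn +20°, travel high with the fingers shut, and stop behind the middle carton.

Emit:
play_rows(
  commands="0 0 1 0 0 0;0.5 -0.4 1 0 0 0.13;0.95 -0.83 0 0 0 0.13;0.95 -0.83 0 0 0 0.13;0.95 -0.83 0 0 0 0.13;0.95 -0.83 0 0 0 0.13;0.95 -0.83 0 0 0 0.13;0.95 -0.83 0 0 0 0.13;0.95 -0.83 0 0 0 0.13;0.95 -0.83 0 0 0 0.13;0.95 -0.83 0 0 0 0.13;0.95 -0.83 0 0 0 0.13;0.95 -0.83 0 0 0 0.13;0.95 -0.83 0 0 0 0.13;0.95 -0.83 0 0 0 0.13;0.95 -0.83 0 0 0 0.13;0.95 -0.83 0 0 0 0.13;0.95 -0.83 0 0 0 0.13;0.95 -0.83 0 0 0 0.13;0.95 -0.83 0 0 0 0",
  grip=0,
)

```text
time_s: 2.1
tcp_pos: [0.6699, 0.1474, 0.2818]
ee_rot: [[0.992, 0.123, -0.001], [0.123, -0.992, -0.0], [-0.001, 0.0, -1.0]]
wrist_force: [0.2, 0.3, 0.6]
gripper_width: 0.005
gripper_force: 0.0
```

Emit:
play_rows(
  commands="0.95 -0.8 -0.3 0 0 0;0 0 0 0 0 0;0 0 0 0 0 0",
)

```text
time_s: 2.4
tcp_pos: [0.6976, 0.1238, 0.2717]
ee_rot: [[0.993, 0.121, -0.003], [0.121, -0.993, -0.001], [-0.003, 0.0, -1.0]]
wrist_force: [0.1, 0.2, -0.3]
gripper_width: 0.002
gripper_force: 0.0
```

```bash
cat >> h.py <<'E'
O=np.array([.6445,.1135,0]);a=np.radians(7.1);RX=np.array([np.cos(a),np.sin(a),0]);RY=np.array([-np.sin(a),np.cos(a),0]);RR=np.stack([RX,RY,[0,0,1]],1)
def st():
    s=r.sense();p=np.array(s['tcp_pos']);print('t',s['time_s'],'tcp',p.round(4),'rack',((p-O)@RR*1000).round(1),'\n',(RR.T@np.array(s['ee_rot'])).round(3),'F',np.round(s['wrist_force'],1),s['gripper_width'],s['gripper_force'],np.round(s['joints'],0))
E
python3 - <<'E'
from h import *
st()
im,d,P=pts('wrist');cv2.imwrite('pics/w.png',im)
m=(P[...,2]>.120)&(P[...,2]<.135)
n,l,s,c=cv2.connectedComponentsWithStats(m.astype(np.uint8))
for k in range(1,n):
  if s[k,4]>300:
    q=P[l==k];print(s[k],cv2.minAreaRect(q[:,:2].astype(np.float32)*1000),q[:,2].mean())
E
```

```text
t 2.4 tcp [0.6976 0.1238 0.2717] rack [ 53.9   3.7 271.7] 
 [[ 1.    -0.002 -0.003]
 [-0.002 -1.    -0.   ]
 [-0.003  0.    -1.   ]] F [ 0.1  0.2 -0.3] 0.001555305541216348 0.0 [ 23.  29.  19.  -0. -80.  74.]
[ 215  203   42   57 2195] ((648.5782470703125, 160.64324951171875), (58.8185920715332, 36.17150115966797), 7.282553672790527) 0.1290338013845338
[ 264  203   39   52 1554] ((658.5952758789062, 116.63652038574219), (49.797122955322266, 35.67757034301758), 7.8695149421691895) 0.12905376638387195
[ 311  202   41   58 2208] ((661.0978393554688, 71.40243530273438), (56.31758499145508, 36.44509506225586), 7.366958141326904) 0.12904974103211272
[   0  207   64   57 1343] ((623.4161376953125, 349.66851806640625), (21.845478057861328, 85.26358032226562), 47.117767333984375) 0.12618633357419803
[ 75 322  18  33 493] ((512.6932373046875, 308.017822265625), (9.821822166442871, 48.642486572265625), 89.23947143554688) 0.1291061326869777
```

View pics/w.png

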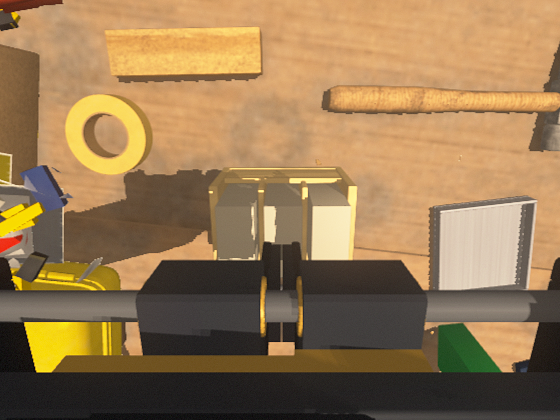

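The wrist view shows the shut fingers over the gap behind the middle carton (282,225), with the tray at right (483,245). The top and wrist estimates agree to about 2 mm. I descend to z 0.117 next.

Emit:
play_rows(
  commands="0.08 -0.08 -1 0 0 0;0 0 -1 0 0 0;0 0 -1 0 0 0;0 0 -1 0 0 0;0 0 -0.8 0 0 0;0 0 -0.35 0 0 0;0 0 0 0 0 0",
)

```text
time_s: 3.15
tcp_pos: [0.6988, 0.1229, 0.118]
ee_rot: [[0.992, 0.124, -0.002], [0.124, -0.992, -0.001], [-0.003, 0.001, -1.0]]
wrist_force: [-0.0, 0.4, -0.6]
gripper_width: 0.008
gripper_force: 0.0
```

Emit:
play_rows(
  commands="-0.2 -0.025 0 0 0 0;-0.2 -0.025 0 0 0 0;-0.2 -0.025 0.05 0 0 0;-0.2 -0.025 0.05 0 0 0;-0.2 -0.025 0.05 0 0 0;-0.2 -0.025 0.05 0 0 0",
)

```text
time_s: 3.75
tcp_pos: [0.6635, 0.1176, 0.1257]
ee_rot: [[0.992, 0.123, 0.001], [0.123, -0.992, 0.0], [0.001, -0.0, -1.0]]
wrist_force: [2.0, 0.1, 1.3]
gripper_width: 0.005
gripper_force: 1.0
```

Contact is about 2 N and the carton is tipping, so I keep going past balance.

Emit:
play_rows(
  commands="-0.2 -0.025 0.05 0 0 0;-0.2 -0.025 0.05 0 0 0;-0.2 -0.025 0.05 0 0 0;-0.2 -0.025 0.05 0 0 0;-0.2 -0.025 0.05 0 0 0;-0.2 -0.025 0 0 0 0",
)

```text
time_s: 4.35
tcp_pos: [0.6271, 0.1131, 0.1323]
ee_rot: [[0.992, 0.123, -0.001], [0.123, -0.992, -0.0], [-0.001, 0.0, -1.0]]
wrist_force: [0.5, 0.3, 0.0]
gripper_width: 0.003
gripper_force: 0.0
```

```bash
python3 - <<'E'
from h import *
st()
im,d,P=pts('scene');cv2.imwrite('pics/d.png',cv2.resize(im[150:290,110:290],None,fx=4,fy=4))
E
```

```text
t 4.35 tcp [0.6271 0.1131 0.1323] rack [-17.3   1.7 132.3] 
 [[ 1.    -0.001 -0.001]
 [-0.001 -1.    -0.   ]
 [-0.001  0.    -1.   ]] F [0.5 0.3 0. ] 0.0034526551792245013 0.023042453613015823 [ 25.  27.  -5.  -0. -58.  72.]
```

View pics/d.png

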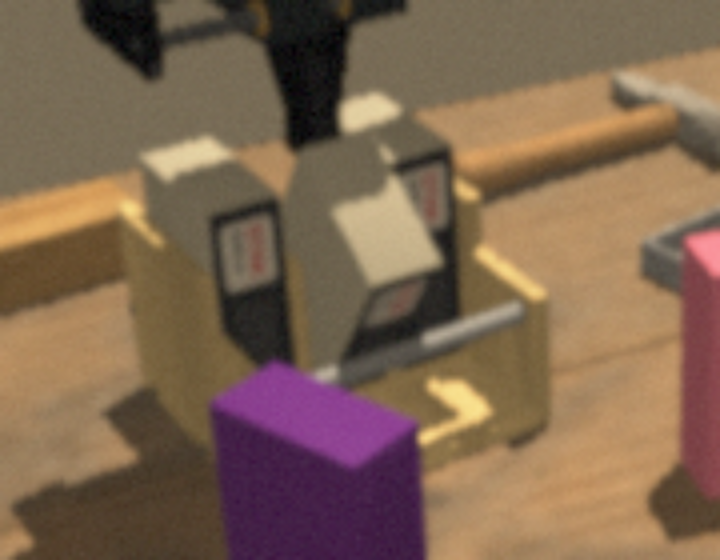

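The middle carton tilts between its neighbours with the finger behind it (crop 320,110). It hasn't reached the rail yet, so I continue.

Emit:
play_rows(
  commands="-0.15 -0.02 0 0 0 0;-0.15 -0.02 0 0 0 0;-0.15 -0.02 0 0 0 0;-0.15 -0.02 0 0 0 0;-0.15 -0.02 0 0 0 0;0 0 0 0 0 0;0 0 0 0 0 0",
)

```text
time_s: 5.1
tcp_pos: [0.6057, 0.1103, 0.1329]
ee_rot: [[0.992, 0.123, 0.001], [0.123, -0.992, 0.0], [0.001, -0.0, -1.0]]
wrist_force: [0.1, -0.3, 1.3]
gripper_width: 0.008
gripper_force: 0.5
```

```bash
python3 - <<'E'
from h import *
st()
im,d,P=pts('scene');cv2.imwrite('pics/e.png',cv2.resize(im[150:290,110:290],None,fx=4,fy=4))
E
```

```text
t 5.1 tcp [0.6057 0.1103 0.1329] rack [-38.9   1.6 132.9] 
 [[ 1.    -0.001  0.001]
 [-0.001 -1.     0.   ]
 [ 0.001 -0.    -1.   ]] F [ 0.1 -0.3  1.3] 0.007945387248562412 0.4547942167846486 [ 25.  25.  -8.   0. -57.  72.]
```

View pics/e.png

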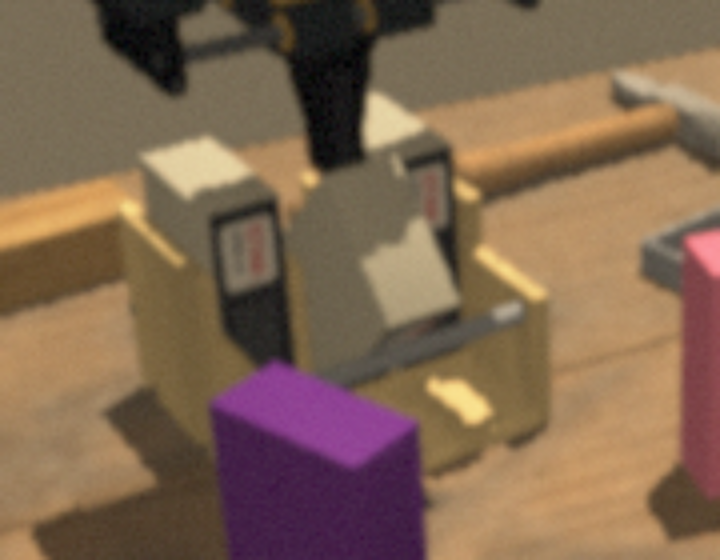

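The tilt is greater but the finger still touches. I push a little further, then lift off.

Emit:
play_rows(
  commands="-0.15 -0.02 0 0 0 0;-0.15 -0.02 0 0 0 0;-0.15 -0.02 0 0 0 0;0 0 0 0 0 0;0 0 0 0 0 0",
)

```text
time_s: 5.65
tcp_pos: [0.5958, 0.1093, 0.1362]
ee_rot: [[0.992, 0.125, 0.011], [0.125, -0.992, 0.002], [0.011, -0.001, -1.0]]
wrist_force: [5.4, 0.2, 7.7]
gripper_width: 0.007
gripper_force: 4.7
```

Emit:
play_rows(
  commands="0 0 0.2 0 0 0;0 0 0.6 0 0 0;0 0 1 0 0 0;0 0 1 0 0 0;0 0 1 0 0 0;0 0 0 0 0 0;0 0 0 0 0 0;0 0 0 0 0 0",
  grip=60,
)

```text
time_s: 6.45
tcp_pos: [0.5905, 0.1081, 0.2447]
ee_rot: [[0.992, 0.123, -0.004], [0.123, -0.992, -0.001], [-0.005, 0.0, -1.0]]
wrist_force: [-0.1, -0.2, -0.8]
gripper_width: 0.637
gripper_force: 0.0
```

```bash
python3 - <<'E'
from h import *
st()
im,d,P=pts('scene');cv2.imwrite('pics/f.png',cv2.resize(im[150:290,110:290],None,fx=4,fy=4))
im,d,P=pts('top');np.savez('/tmp/top2',im=im,P=P)
for nm in('top',):
  Q=(P-O)@RR*1000
  for x in range(-125,-40,8):
    m=(abs(Q[...,0]-x)<4)&(Q[...,2]>80)&(abs(Q[...,1])<60)&(Q[...,2]<160)
    q=Q[m]
    if len(q): print(x,len(q),np.median(q[:,2]).round(1),q[:,1].min().round(1),q[:,1].max().round(1))
E
```

```text
t 6.45 tcp [0.5905 0.1081 0.2447] rack [-54.3   1.3 244.7] 
 [[ 1.    -0.001 -0.005]
 [-0.001 -1.    -0.   ]
 [-0.005  0.    -1.   ]] F [-0.1 -0.2 -0.8] 0.6365280969958823 0.0 [ 26.  19.  -1.  -0. -70.  71.]
-117 11 92.6 -11.9 17.9
-109 79 98.2 -17.2 18.6
-101 83 106.0 -17.1 18.7
-93 84 114.1 -17.0 18.9
-85 92 121.8 -17.1 18.9
-77 91 130.0 -17.0 19.1
-69 96 137.7 -17.1 18.9
-61 76 142.5 -17.1 17.3
-53 61 134.5 -17.0 17.7
-45 62 127.2 -17.2 18.4
```

View pics/f.png

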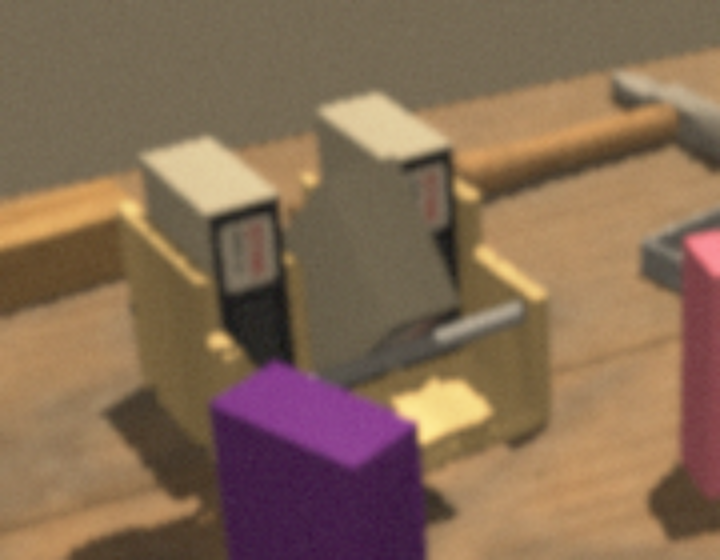

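The carton now leans on the rail by itself and the fingers are off it. Its top edge is at rack x -64 and it is centred at y of about +1. I tilt the tool 40° and go to a pre-grasp in front of and above its top end.

Emit:
play_rows(
  commands="-0.28 -0.035 -0.36 0.072 -0.577 0;-0.28 -0.035 -0.36 0.072 -0.577 0;-0.28 -0.035 -0.36 0.072 -0.577 0;-0.28 -0.035 -0.36 0.072 -0.577 0;-0.28 -0.035 -0.36 0.072 -0.577 0;-0.28 -0.035 -0.36 0.072 -0.577 0;-0.28 -0.035 -0.36 0.072 -0.577 0;-0.28 -0.035 -0.36 0.072 -0.577 0;0 0 0 0 0 0;0 0 0 0 0 0",
  grip=62,
)

```text
time_s: 7.55
tcp_pos: [0.5627, 0.0821, 0.2116]
ee_rot: [[0.839, 0.084, 0.538], [0.092, -0.996, 0.011], [0.537, 0.04, -0.843]]
wrist_force: [0.5, 0.1, 0.2]
gripper_width: 0.713
gripper_force: 0.0
```

```bash
python3 - <<'E'
from h import *
st()
s=r.sense();p=np.array(s['tcp_pos']);t=O+RR@np.array([-.0637,.001,.0903]);print('delta units',((t-p)/.03).round(3))
E
```

```text
t 7.55 tcp [0.5627 0.0821 0.2116] rack [-85.1 -21.1 211.6] 
 [[ 0.844 -0.04   0.535]
 [-0.013 -0.998 -0.055]
 [ 0.537  0.04  -0.843]] F [0.5 0.1 0.2] 0.7128053064953966 0.0 [ 21.   3. -50.  63. -12.  15.]
delta units [ 0.616  0.818 -4.042]
```

The 40° tilt runs into the joint 5 limit. I use about 22° instead, which is enough. I'll work out the correction from the measured pose.

```bash
cat >> h.py <<'E'
from scipy.spatial.transform import Rotation as Ro
def goal(prack,tilt,yaw=0):
    s=r.sense();p=np.array(s['tcp_pos']);t=O+RR@(np.array(prack)/1000);b=np.radians(tilt)
    z=np.array([np.sin(b),0,-np.cos(b)]);y=np.array([0,-1,0]);G=Ro.from_euler('z',yaw,degrees=True).as_matrix()@RR@np.stack([np.cross(y,z),y,z],1)
    print('units',((t-p)/.03).round(2),(Ro.from_matrix(G@np.array(s['ee_rot']).T).as_rotvec()/.15).round(2))
E
python3 -c "
from h import *
goal([-97,1,175],22)"
```

```text
units [-0.49  0.68 -1.22] [0.14 1.24 0.24]
```

Emit:
play_rows(
  commands="0 0 0 0.035 0.31 0.06;0 0 0 0.035 0.31 0.06;0 0 0 0.035 0.31 0.06;0 0 0 0.035 0.31 0.06;-0.12 0.17 0 0 0 0;-0.12 0.17 -0.3 0 0 0;-0.12 0.17 -0.3 0 0 0;-0.12 0.17 -0.3 0 0 0;0 0 -0.3 0 0 0;0 0 0 0 0 0",
)

```text
time_s: 8.55
tcp_pos: [0.5512, 0.099, 0.1774]
ee_rot: [[0.907, 0.115, 0.404], [0.111, -0.993, 0.032], [0.405, 0.016, -0.914]]
wrist_force: [0.1, -0.4, -1.0]
gripper_width: 0.712
gripper_force: 0.0
```

```bash
python3 -c "
from h import *
st();goal([-97,1,155],22);goal([-68.8,1,87.3],22)"
```

```text
t 8.55 tcp [0.5512 0.099  0.1774] rack [-94.4  -2.8 177.4] 
 [[ 0.914 -0.009  0.405]
 [-0.002 -1.    -0.018]
 [ 0.405  0.016 -0.914]] F [ 0.1 -0.4 -1. ] 0.712398888212625 0.0 [ 31.   8. -40.  27. -23.  42.]
units [-0.1   0.12 -0.75] [0.08 0.23 0.06]
units [ 0.83  0.23 -3.  ] [0.08 0.23 0.06]
```

Emit:
play_rows(
  commands="-0.05 0.06 -0.37 0.04 0.12 0.03;-0.05 0.06 -0.37 0.04 0.12 0.03;0 0 0 0 0 0;0 0 0 0 0 0",
)

```text
time_s: 8.95
tcp_pos: [0.5502, 0.1031, 0.1579]
ee_rot: [[0.919, 0.124, 0.375], [0.114, -0.992, 0.048], [0.378, -0.002, -0.926]]
wrist_force: [0.8, 0.4, 0.1]
gripper_width: 0.71
gripper_force: 0.0
```

```bash
python3 -c "
from h import *
st();goal([-68.8,1,87.3],22)"
```

```text
t 8.95 tcp [0.5502 0.1031 0.1579] rack [-94.9   1.3 157.9] 
 [[ 0.926  0.     0.378]
 [-0.001 -1.     0.002]
 [ 0.378 -0.002 -0.926]] F [0.8 0.4 0.1] 0.7102608151521467 0.0 [ 31.  10. -39.  23. -22.  46.]
units [ 0.86  0.1  -2.35] [-0.02  0.02 -0.  ]
```

Emit:
play_rows(
  commands="0.17 0.02 -0.47 0 0 0;0.17 0.02 -0.47 0 0 0;0.17 0.02 -0.47 0 0 0;0.17 0.02 -0.47 0 0 0;0.18 0.02 -0.47 0 0 0;0 0 0 0 0 0;0 0 0 0 0 0",
)

```text
time_s: 9.65
tcp_pos: [0.5783, 0.106, 0.0929]
ee_rot: [[0.922, 0.123, 0.368], [0.113, -0.992, 0.049], [0.371, -0.004, -0.929]]
wrist_force: [-0.3, -0.2, 0.5]
gripper_width: 0.717
gripper_force: 0.0
```

```bash
python3 -c "
from h import *
st();goal([-68.8,1,87.3],22)"
```

```text
t 9.65 tcp [0.5783 0.106  0.0929] rack [-66.6   0.8  92.9] 
 [[ 0.929 -0.     0.371]
 [-0.002 -1.     0.003]
 [ 0.371 -0.004 -0.929]] F [-0.3 -0.2  0.5] 0.7167934596581064 0.0 [ 25.  17. -45.  44.  -9.  30.]
units [-0.07 -0.   -0.19] [-0.02 -0.03  0.  ]
```

The grasp point is 17 mm below the top end, but joint 5 is at its limit. This is deep enough, so I close.

Emit:
play_rows(
  commands="0 0 0 0 0 0;0 0 0 0 0 0;0 0 0 0 0 0;0 0 0 0 0 0;0 0 0 0 0 0;0 0 0 0 0 0",
  grip=20,
)

```text
time_s: 10.25
tcp_pos: [0.5777, 0.1057, 0.0924]
ee_rot: [[0.922, 0.124, 0.367], [0.114, -0.992, 0.049], [0.37, -0.003, -0.929]]
wrist_force: [1.6, -0.6, 1.5]
gripper_width: 0.41
gripper_force: 30.0
```

Emit:
play_rows(
  commands="0 0 0.15 0 0 0;0 0 0.3 0 0 0;-0.1 -0.01 0.3 0 0 0;-0.2 -0.02 0.3 0 0 0;-0.2 -0.02 0.3 0 0 0;-0.2 -0.02 0.3 0 0 0;-0.2 -0.02 0.3 0 0 0",
)

```text
time_s: 10.95
tcp_pos: [0.5491, 0.1023, 0.1499]
ee_rot: [[0.923, 0.123, 0.364], [0.114, -0.992, 0.047], [0.367, -0.002, -0.93]]
wrist_force: [-0.5, 0.2, -3.1]
gripper_width: 0.41
gripper_force: 30.0
```

```bash
python3 -c "
from h import *
st()"
```

```text
t 10.95 tcp [0.5491 0.1023 0.1499] rack [-96.    0.7 149.9] 
 [[ 0.93  -0.     0.367]
 [-0.001 -1.     0.002]
 [ 0.367 -0.002 -0.93 ]] F [-0.5  0.2 -3.1] 0.40982438053791004 29.95572597894352 [ 31.  10. -39.  23. -22.  47.]
```

Held: it weighs 3.1 N. I lift it clear, then turn it upright by 45° about the rack's y axis.

Emit:
play_rows(
  commands="-0.2 -0.02 0.5 0 0 0;-0.2 -0.02 0.7 0 0 0;-0.2 -0.02 0.7 0 0 0;0 0 0.7 0 0 0;0 0 0.7 0 0 0;0 0 0.7 0 0 0;0 0 0.5 0 0 0;0 0 0.2 0 0 0;0 0 0 0 0 0",
)

```text
time_s: 11.85
tcp_pos: [0.5322, 0.1012, 0.292]
ee_rot: [[0.922, 0.124, 0.367], [0.113, -0.992, 0.049], [0.37, -0.004, -0.929]]
wrist_force: [-0.6, 0.8, -4.0]
gripper_width: 0.409
gripper_force: 30.0
```

Emit:
play_rows(
  commands="0 0 0 -0.046 0.37 0;0 0 0 -0.046 0.37 0;0 0 0 -0.046 0.37 0;0 0 0 -0.046 0.37 0;0 0 0 -0.046 0.37 0;0 0 0 -0.046 0.37 0;0 0 0 -0.046 0.37 0;0 0 0 -0.046 0.37 0;0 0 0 -0.046 0.37 0;0 0 0 -0.046 0.37 0;0 0 0 -0.046 0.37 0;0 0 0 -0.046 0.37 0;0 0 0 -0.046 0.37 0;0 0 0 -0.046 0.37 0;0 0 0 0 0 0;0 0 0 0 0 0",
)

```text
time_s: 13.45
tcp_pos: [0.5328, 0.1013, 0.2902]
ee_rot: [[0.912, 0.121, -0.391], [0.112, -0.993, -0.046], [-0.394, -0.002, -0.919]]
wrist_force: [0.5, 1.2, -3.9]
gripper_width: 0.409
gripper_force: 30.0
```

```bash
python3 - <<'E'
from h import *
st()
im,d,P=pts('scene');cv2.imwrite('pics/g.png',im)
E
```

```text
t 13.45 tcp [0.5328 0.1013 0.2902] rack [-112.3    1.7  290.2] 
 [[ 0.919 -0.002 -0.394]
 [-0.001 -1.     0.003]
 [-0.394 -0.002 -0.919]] F [ 0.5  1.2 -3.9] 0.4092265114851498 29.957537284644786 [  24.   24.   13.   -7. -101.   73.]
```

View pics/g.png

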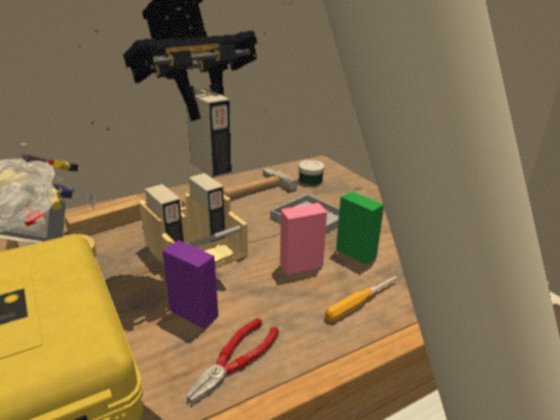

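The carton (210,135) hangs roughly upright and the neighbours still stand. I measure its tilt from depth by fitting a plane to the dark front.

```bash
cat > tilt.py <<'E'
from h import *
im,d,P=pts('scene')
p=np.array(r.sense()['tcp_pos'])
roi=np.zeros((420,560),bool);Kc=cams.camera_info('scene');K,R,t=map(np.array,(Kc['mtx'],Kc['R'],Kc['t']))
m=(abs(P[...,0]-p[0])<.07)&(abs(P[...,1]-p[1])<.06)&(P[...,2]<p[2]+.02)&(P[...,2]>max(p[2]-.1,.025))
Q=(P[m]-p)@RR*1000
col=im[m].astype(int).mean(1)
print('ext',Q.min(0).round(),Q.max(0).round(),'minz world',P[m][:,2].min().round(4))
for zz in range(-100,21,10):
    s=abs(Q[:,2]-zz)<5
    if s.sum()>8:
        q=Q[s];print(zz,s.sum(),'x',np.percentile(q[:,0],[2,98]).round(1),'y',np.percentile(q[:,1],[2,98]).round(1))
E
python3 tilt.py
```

```text
ext [-37. -18. -84.] [40. 27. 20.] minz world 0.2078
-80 191 x [-35.3  35.4] y [-15.9  18.5]
-70 240 x [-35.5  33.8] y [-16.2  18.8]
-60 247 x [-35.9  35.6] y [-14.8  18.7]
-50 246 x [-35.5  35.6] y [-15.3  18.6]
-40 254 x [-36.   35.2] y [-15.8  18.5]
-30 264 x [-36.2  36.3] y [-15.7  18.4]
-20 272 x [-35.8  34.7] y [-16.6  18.5]
-10 263 x [-36.1  36.7] y [-14.8  18.2]
0 244 x [-35.9  35. ] y [-16.  26.]
10 286 x [-36.1  21.4] y [-15.9  26.6]
20 145 x [-36.   12.6] y [-16.8  26.6]
```

It is upright to within 0.5°, with its bottom about 82 mm below the TCP. I move it over the tray centre at about (0.615, -0.156).

Emit:
play_rows(
  commands="0.1 -0.3 0 0 0 0;0.2 -0.6 0 0 0 0;0.2 -0.6 0 0 0 0;0.2 -0.6 0 0 0 0;0.2 -0.6 0 0 0 0;0.2 -0.6 0 0 0 0;0.2 -0.6 0 0 0 0;0.2 -0.6 0 0 0 0;0.2 -0.6 0 0 0 0;0.2 -0.6 0 0 0 0;0.2 -0.6 0 0 0 0;0.2 -0.6 0 0 0 0;0.2 -0.6 0 0 0 0;0.2 -0.6 0 0 0 0;0.2 -0.6 0 0 0 0;0 -0.1 0 0 0 0;0 0 0 0 0 0;0 0 0 0 0 0",
)

```text
time_s: 15.35
tcp_pos: [0.6195, -0.1626, 0.2916]
ee_rot: [[0.912, 0.122, -0.391], [0.113, -0.993, -0.045], [-0.394, -0.003, -0.919]]
wrist_force: [0.5, 0.5, -3.7]
gripper_width: 0.408
gripper_force: 30.0
```

Emit:
play_rows(
  commands="0 0 -0.4 0 0 0;0 0 -0.8 0 0 0;0 0 -0.8 0 0 0;0 0 -0.8 0 0 0;0 0 -0.8 0 0 0;0 0 -0.8 0 0 0;0 0 -0.5 0 0 0;0 0 -0.3 0 0 0;0 0 0 0 0 0;0 0 0 0 0 0",
)

```text
time_s: 16.35
tcp_pos: [0.6202, -0.1629, 0.1366]
ee_rot: [[0.913, 0.122, -0.389], [0.113, -0.993, -0.046], [-0.392, -0.002, -0.92]]
wrist_force: [0.2, 0.2, -3.2]
gripper_width: 0.409
gripper_force: 30.0
```

```bash
python3 - <<'E'
from h import *
import runpy
st();runpy.run_path('tilt.py')
im,d,P=pts('wrist');cv2.imwrite('pics/i.png',im)
E
```

```text
t 16.35 tcp [ 0.6202 -0.1629  0.1366] rack [ -58.3 -271.2  136.6] 
 [[ 0.92  -0.001 -0.392]
 [-0.001 -1.     0.002]
 [-0.392 -0.002 -0.92 ]] F [ 0.2  0.2 -3.2] 0.40887859262817083 29.95737901685061 [  1.  39.  13.   2. -87.  96.]
ext [-38.  -6. -84.] [41. 29. 20.] minz world 0.0533
-80 97 x [-35.6  38.8] y [-5.  19.8]
-70 127 x [-36.   36.3] y [ 0.1 19.5]
-60 118 x [-36.2  34.8] y [ 2.7 19.8]
-50 114 x [-35.6  37.2] y [ 7.9 20.2]
-40 113 x [-36.1  36.4] y [12.5 19.6]
-30 102 x [-34.   38.8] y [15.  19.1]
-20 98 x [-31.2  37.5] y [15.7 19.7]
-10 88 x [-24.5  35.1] y [15.5 19.8]
0 56 x [-20.8  37.3] y [15.8 26.6]
10 68 x [-11.3  37.3] y [15.8 27.7]
20 30 x [-8.1 37.5] y [16.4 28.4]
```

View pics/i.png

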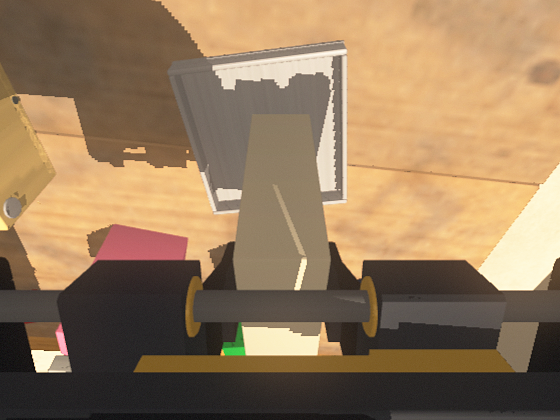

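The carton hangs over the tray (tray at 265,125; carton end at 282,115). I make a small centring shift and a slow descent.

Emit:
play_rows(
  commands="-0.1 0.15 -0.4 0 0 0;0 0.05 -0.4 0 0 0;0 0 -0.3 0 0 0;0 0 -0.2 0 0 0;0 0 -0.1 0 0 0;0 0 0 0 0 0;0 0 0 0 0 0",
)

```text
time_s: 17.15
tcp_pos: [0.6168, -0.157, 0.0939]
ee_rot: [[0.913, 0.122, -0.39], [0.113, -0.993, -0.046], [-0.393, -0.002, -0.919]]
wrist_force: [0.4, 0.1, -4.0]
gripper_width: 0.407
gripper_force: 30.0
```

Emit:
play_rows(
  commands="0 0 -0.06 0 0 0;0 0 -0.06 0 0 0;0 0 0 0 0 0;0 0 0 0 0 0",
)

```text
time_s: 17.55
tcp_pos: [0.6165, -0.1568, 0.0901]
ee_rot: [[0.912, 0.122, -0.391], [0.113, -0.993, -0.046], [-0.394, -0.003, -0.919]]
wrist_force: [-0.6, 0.2, -4.2]
gripper_width: 0.407
gripper_force: 30.0
```

Emit:
play_rows(
  commands="0 0 -0.05 0 0 0;0 0 -0.05 0 0 0;0 0 0 0 0 0",
)

```text
time_s: 17.85
tcp_pos: [0.617, -0.1568, 0.0884]
ee_rot: [[0.913, 0.122, -0.39], [0.113, -0.992, -0.046], [-0.393, -0.002, -0.92]]
wrist_force: [0.9, 2.0, 2.6]
gripper_width: 0.411
gripper_force: 30.0
```

Emit:
play_rows(
  commands="0 0 -0.05 0 0 0;0 0 0 0 0 0;0 0 0 0 0 0",
)

```text
time_s: 18.15
tcp_pos: [0.6171, -0.1567, 0.0883]
ee_rot: [[0.913, 0.123, -0.39], [0.113, -0.992, -0.047], [-0.392, -0.001, -0.92]]
wrist_force: [0.8, 1.8, 7.9]
gripper_width: 0.41
gripper_force: 30.0
```

It is on the tray floor. I release, then back out along the tool axis.

Emit:
play_rows(
  commands="0 0 0.04 0 0 0;0 0 0 0 0 0;0 0 0 0 0 0;0 0 0 0 0 0;0 0 0 0 0 0",
  grip=62,
)

```text
time_s: 18.65
tcp_pos: [0.6164, -0.1569, 0.0864]
ee_rot: [[0.912, 0.121, -0.392], [0.113, -0.993, -0.046], [-0.394, -0.003, -0.919]]
wrist_force: [-0.9, 0.3, 0.8]
gripper_width: 0.697
gripper_force: 0.0
```

Emit:
play_rows(
  commands="0.13 0.015 0.3 0 0 0;0.26 0.03 0.6 0 0 0;0.26 0.03 0.6 0 0 0;0.26 0.03 0.6 0 0 0;0.26 0.03 0.6 0 0 0;0.1 0 0.8 0 0 0;0 0 0.8 0 0 0;0 0 0 0 0 0;0 0 0 0 0 0",
)

```text
time_s: 19.55
tcp_pos: [0.655, -0.1527, 0.2165]
ee_rot: [[0.913, 0.122, -0.389], [0.113, -0.993, -0.045], [-0.392, -0.003, -0.92]]
wrist_force: [-0.5, -0.2, -1.1]
gripper_width: 0.713
gripper_force: 0.0
```

```bash
python3 - <<'E'
from h import *
st()
im,d,P=pts('top')
m=(P[...,2]>.11)&(P[...,2]<.135)&(P[...,0]>.53)&(P[...,0]<.72)&(P[...,1]>-.25)&(P[...,1]<.2)
n,l,s,c=cv2.connectedComponentsWithStats(m.astype(np.uint8))
for k in range(1,n):
  if s[k,4]>60:
    q=P[l==k];print(s[k],cv2.minAreaRect(q[:,:2].astype(np.float32)*1000),np.percentile(q[:,2],[5,50,95]))
a=cams.capture('scene')[0]
cv2.imwrite('pics/j.png',np.hstack([cv2.resize(a[130:280,110:400],(400,207)),cv2.resize(im[120:230,160:380],(400,207))]))
E
```

```text
t 19.55 tcp [ 0.655  -0.1527  0.2165] rack [ -22.5 -265.4  216.5] 
 [[ 0.92  -0.002 -0.392]
 [-0.001 -1.     0.003]
 [-0.392 -0.003 -0.92 ]] F [-0.5 -0.2 -1.1] 0.7131357117581179 0.0 [  2.  40.  25.   2. -99.  95.]
[177 144  11  38 289] ((638.7628173828125, 167.79327392578125), (74.52430725097656, 19.66538429260254), 6.6493144035339355) [0.12473363 0.12765011 0.12984111]
[329 150  23  38 657] ((620.5972290039062, -155.97308349609375), (74.71031951904297, 36.44758605957031), 6.839123249053955) [0.11724254 0.12170068 0.12417416]
```

View pics/j.png

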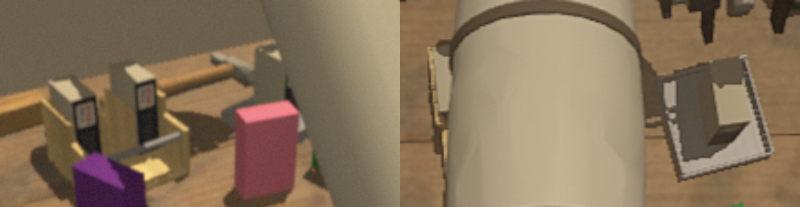

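The carton stands upright in the tray with its top at z 0.122, centred at (0.62, -0.156). Both neighbours stand in the rack and the gripper is clear, so I hand in.

```bash
python3 -c "
from station import r
print(r.finish_job())"
```

```text
the job is handed in; nothing more can be done
None
```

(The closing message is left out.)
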